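# Set the shaker's speed dial to the long scale line and start it

### The job

On the plate shaker, push the fin of the speed dial round gently with a fingertip, without pinching it, until its index line points straight at the single long line of the scale ring, and take the finger away. Then press the round start button fully down and let it come up again, leaving the dial set and the tube rack, bottle and tip box where they stand.

Things in the scene. Friction and masses are not known exactly. Their poses are not given: they have to be found in the camera images.
- shaker: White bench shaker fixed on the bench: a box 250 (x) by 320 (y) mm, top 70 mm above the bench. Origin: centre of its underside, z up, -x is its front. In this frame the dial's axis is at x=+20, y=-75 mm, the start button at x=-75, y=+30 mm; a 140 mm square metal platform (centre x=+50, y=+85 mm, top at 88 mm, 6 mm lips) carries the tube rack.
- dial: Black speed dial: a disc 96 mm across, 12 mm thick, top face 88 mm above the bench, with one radial fin on it. Turns a full turn or more either way about an upright axis and stays where it is left; takes about 0.06 N m (2 N on the fin). Origin: on the axis, at the disc's underside (76 mm above the bench); x points out along the fin, z up.
- index (a point): Outer end of the white index line, on top of the dial's fin, 46 mm from the dial's axis; its x axis points out along the fin. The fin is an upright radial wall, 10 mm thick, 26 mm high (top 114 mm above the bench), from 12 to 46 mm from the axis; the index line runs along its top and down its outer end.
- long_line (a point): Middle of the one long line (20 mm long radially, 4 mm wide, 61 mm from the dial's axis) on the flat white scale ring (144 mm across, around the dial, 75 mm above the bench). The 23 other lines, every 15 degrees, are short (7 mm) and thin. x points radially outward. The ring is too stiff to turn by touch; its rotation differs in each run.
- start_button_top (a point): Centre of the top face of the round white spring start button, 28 mm in diameter, in a grey housing; it is pressed straight down.
- start_button (a joint): Travel of the start button in m: 0 up, 0.006 fully down (about 5 N); it springs back.
- tube_rack: Blue rack of small tubes, 90 by 125 mm, 32 mm high, standing loose on the platform; leave it alone. Origin: centre of its underside.
- reagent_bottle: Glass bottle, 54 mm in diameter, 115 mm high, standing loose on the bench beside the dial's side of the shaker; leave it alone. Origin: centre of its underside.
- tip_box: Pipette tip box, 118 by 83 mm, 63 mm high, loose on the bench beyond the platform's side of the shaker; leave it alone. Origin: centre of its underside.

How it is judged (in metres and radians):
On the way, in this order (a step that is already met when the one before it is completed fails the run):
1. the dial's index line points at the long scale line, the dial at rest and no longer touched (angle between the x axis of index and the x axis of long_line, either way round below 0.06 rad and horizontal distance between index and long_line below 0.03 m and angular speed of dial below 0.05 rad/s and contact force between dial and anything else below 0.1 N), for 0.2 s.
2. with the dial set, the start button is pressed fully down (value of joint start_button above 0.0045 m and angle between the x axis of index and the x axis of long_line, either way round below 0.06 rad and horizontal distance between index and long_line below 0.03 m), for 0.05 s.
At the end, for the whole second after the job is handed in: The dial rests with its index line within 0.06 rad (3.4 degrees) of the long scale line, the start button is up again after its press, and rack, bottle and tip box stand within 20 mm of where they were (angle between the x axis of index and the x axis of long_line, either way round below 0.06 rad and horizontal distance between index and long_line below 0.03 m and angular speed of dial below 0.05 rad/s and value of joint start_button below 0.0015 m and distance of each of tube_rack, reagent_bottle, tip_box from where it was at the start of the episode below 0.02 m and angle between reagent_bottle's own z axis and vertical below 0.2 rad); the robot touches nothing.
It fails at once if the dial is pinched or forced (over 25 N between fingers and dial) (contact force between the fingers and dial above 25 N).
It fails at once if a bystander is displaced, lifted or carried (over 20 mm) (distance of any of tube_rack, reagent_bottle, tip_box from where it was at the start of the episode above 0.02 m).
It also fails if it takes over 64 s, if anything falls off the work surface, if the arm or the gripper's body presses on something with over 40 N, if the wrist force passes 120 N, or if a joint passes its speed limit or range.

### The arm

A 6-joint arm with a two-finger parallel gripper is mounted at the origin on the work surface. World frame = base frame: x ahead of the robot, y to its left, z up, the work surface at z = 0. Lengths are in mm, angles in rad, forces in N, time in s.
With the tool pointing down it reaches from about 400 to 925 mm from the base axis. Payload 12.5 kg.
Tool frame: the origin (TCP) lies at the very end of the fingers, on their centre line; the grasp point (between the pads) lies 19 mm behind it; z points along the fingers, y is the line along which they close (so a half turn about z gives the same grasp; the last joint's range is limited). The gripper opens to 95 mm and grips with 3 to 60 N. Pads are 20 mm wide; open, the fingers measure 119 mm over their backs; the gripper's body (75 mm by 180 mm) begins 59 mm behind the grasp point.
Start: joints at [1.139, 0.491, 1.559, -0, 1.092, -0.106], TCP at [200.026, 592.148, 185.861] pointing down, gripper open.
Joint ranges: [-3.1, 3.1], [-0.84, 2.19], [0.05, 2.79], [-1.13, 4.28], [0.06, 2.93], [-2.69, 2.69]. Speed limits (rad/s): [2.22, 2.22, 2.79, 3.14, 3.14, 3.14].

### API

Orientations are given as [roll, pitch, yaw] about the fixed x, y, z axes, in that order (R = Rz(yaw) Ry(pitch) Rx(roll)).
In Python, from cell import * gives the robot as it stands.
- The arm moves only by the tool jog_arm, never from a script. Its argument "targets" is a list of rows, each an object with "turn": the turn, a rotation vector about the world's x, y, z in degrees, a list of three; "slide": the shift along the world's x, y, z in mm, a list of three; "claw": the opening in per cent of the stroke, from 0 (shut) to 100 (fully open). In form: [{"turn": [wx, wy, wz], "slide": [x, y, z], "claw": claw}, ...]. A call has 1 to 5 rows; each row shifts and turns the commanded pose from where the row before left it; what a row does not reach is not made up. A row lasts 1/8 s, in which the tool goes at most 62.5 mm and 10.7 degrees, less where a joint would pass 70% of its speed; a pose out of reach is approached as far as the arm can. A call with a gripper value outside its range is refused whole. The fingers move at their own pace and stop on an object; the grip force is fixed at half the most. Time passes only in rows, so rows that do not move let the fingers close. It gives the time, the measured TCP pose, the force, the opening and the grip force at its end, in the units of the state.
- state(): the state, without advancing time (a new reading comes with each control period).
- read_camera(name): name is "scene" or "side" or "wrist"; returns a dict with "frame" (420x560x3 uint8, blue, green, red), "mtx" (3x3 intrinsics, pixels), "R" (3x3) and "t" (3): a world point X has camera coordinates R X + t. Camera axes: x right, y down, z forward; pixel columns grow to the right and rows downward; lengths in mm; the calibration is good to about 2 mm. The wrist camera is an equidistant fisheye: a pixel r from the principal point sees the ray r / f radians off the axis. A picture is of the moment at which its call begins. There is no depth.
- job_done(): hands the job in; it is judged then, once.
Trained networks look in the newest picture that a camera, given by its name, has taken for a name from the list of things; names that differ only in an ending like _2 or _b are one class to them, and where a whole thing is asked for, a point or a joint stands for the part that bears it (a point fixed in the world has none). Each returns a list of dicts, best first, with "conf" (0 to 1); they miss things now and then, are a little off and sometimes report something else, mostly with a low value. They report only what shows in the picture. A call takes as long as a camera call.
- look_for(query, camera): "xy" ([column, row] in pixels, amid what is visible of it).
The state is a dict: "t": time; "joints": joint angles; "qvel": joint speeds; "tau": joint torques, N m; "eef_pos": TCP position; "tcp_rot": TCP orientation; "ft_force": force on the tool from outside, world axes, zero at the start; "moment": the same for the moment, N m; "opening": opening from 0.0 (shut) to 1.0 (fully open); "grip_force": force on a finger pad.
Only numpy, scipy, OpenCV 4.12 (cv2) and the standard library are available. Lean on these libraries where they do the work, as an engineer would, in place of code of your own. Each camera call takes 0.05 s, during which the arm holds its last target. There are 200 camera calls.

## Working session

There is one attempt and no reset: what is moved stays moved. The work goes in short steps, Python scripts to look and compute and a tool call to move; the robot and the scene stay as the last step left them, time stands still between calls to the robot, and variables do not carry over. Pictures are saved under pics/ and viewed, at most 10 in all, crops included, and the job is handed in when it is done.

Besides the shell and the picture viewer there is one more tool, called after "Request:" by a JSON object that holds its "fn" and its "kwargs". jog_arm: Moves the arm, as the interface text tells. Its arguments: {"type":"object","properties":{"targets":{"type":"array","items":{"type":"object","properties":{"turn":{"type":"array","items":{"type":"number"}},"slide":{"type":"array","items":{"type":"number"}},"claw":{"type":"number"}}}}},"required":["targets"]}

```bash
mkdir -p pics; cat > h.py <<'E'
from cell import *
import numpy as np, cv2
def proj(c,X):
    X=np.atleast_2d(np.array(X,float)); p=X@np.array(c["R"]).T+np.array(c["t"]); q=p@np.array(c["mtx"]).T
    return q[:,:2]/q[:,2:]
def at_z(c,uv,z):
    R=np.array(c["R"]);t=np.array(c["t"]);o=-R.T@t
    d=R.T@np.linalg.inv(np.array(c["mtx"]))@np.array([uv[0],uv[1],1.])
    return o+d*(z-o[2])/d[2]
E
python3 - <<'E'
from h import *
for n in("scene","side"):
    c=read_camera(n);cv2.imwrite(f"pics/{n}.png",c["frame"])
    R=np.array(c["R"]);print(n,(-R.T@np.array(c["t"])).round(),R[2].round(2))
    for q,z in(("shaker",70),("dial",88),("index",114),("long_line",75),("start_button_top",None),("reagent_bottle",57),("tube_rack",120),("tip_box",60)):
        for d in look_for(q,n)[:2]:print(q,round(d["conf"],2),np.round(d["xy"]),at_z(c,d["xy"],z or 80).round())
print(state())
E
```

```text
scene [1099.  536.  662.] [-0.59 -0.51 -0.62]
shaker 0.44 [345. 266.] [601. 268.  70.]
dial 0.65 [284. 185.] [496.   8.  88.]
dial 0.59 [224. 187.] [604. -93.  88.]
index 0.64 [224. 183.] [616. -78. 114.]
long_line 0.96 [221. 197.] [626. -82.  75.]
long_line 0.19 [345. 268.] [611. 275.  75.]
start_button_top 0.53 [280. 183.] [489. -13.  80.]
reagent_bottle 0.58 [192. 169.] [ 581. -254.   57.]
tube_rack 0.87 [262. 216.] [646.  80. 120.]
tube_rack 0.37 [225. 187.] [631. -55. 120.]
tip_box 0.56 [348. 265.] [585. 267.  60.]
side [ 427. -662.  671.] [ 0.17  0.78 -0.6 ]
shaker 0.77 [276. 278.] [553. -93.  70.]
shaker 0.16 [294. 216.] [636.  98.  70.]
dial 0.64 [297. 292.] [ 581. -152.   88.]
dial 0.61 [296. 274.] [ 590. -106.   88.]
index 0.59 [298. 274.] [ 588. -132.  114.]
long_line 0.68 [292. 291.] [ 577. -138.   75.]
start_button_top 0.61 [240. 244.] [496.  10.  80.]
reagent_bottle 0.85 [306. 350.] [ 573. -256.   57.]
tube_rack 0.75 [295. 216.] [621.  34. 120.]
tip_box 0.88 [255. 190.] [565. 236.  60.]
{'t': 0.9, 'joints': array([ 1.13938210e+00,  4.90903278e-01,  1.55891699e+00,  1.60624327e-05,
        1.09174739e+00, -1.05603858e-01]), 'qvel': array([-4.83738774e-04, -4.78867125e-05, -5.88550724e-04,  7.84508463e-04,
       -1.19940306e-03, -4.09253450e-04]), 'tau': array([-3.23994363e-04, -6.12448096e+01, -2.58420467e+01,  6.93020783e-02,
        4.46142966e-02, -5.51072515e-05]), 'eef_pos': array([200.02347674, 592.12529764, 185.8530465 ]), 'tcp_rot': array([ 3.14156629e+00, -1.15395544e-05,  2.81577488e+00]), 'ft_force': array([-0.20588253,  0.20934162,  0.30903069]), 'moment': array([ 0.00407563,  0.06363256, -0.05554004]), 'grip_force': 0.0, 'opening': 1.0006897485521917}
```

```bash
python3 - <<'E'
import cv2,numpy as np
a=cv2.imread("pics/scene.png")[130:290,150:370];b=cv2.imread("pics/side.png")[200:350,200:400]
a=cv2.resize(a,(780,567),interpolation=cv2.INTER_CUBIC);b=cv2.resize(b,(800,600),interpolation=cv2.INTER_CUBIC)
cv2.imwrite("pics/a.png",a);cv2.imwrite("pics/b.png",b)
E
```

```text
(no output)
```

View pics/a.png

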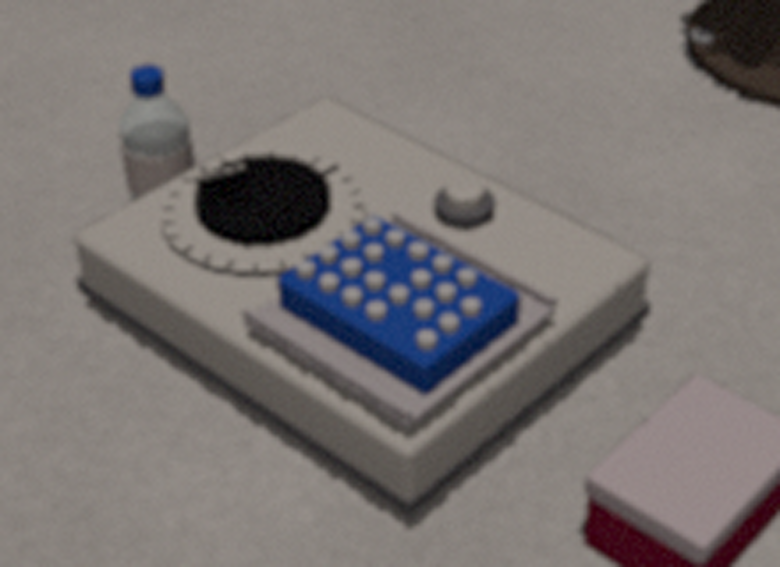

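View pics/b.png

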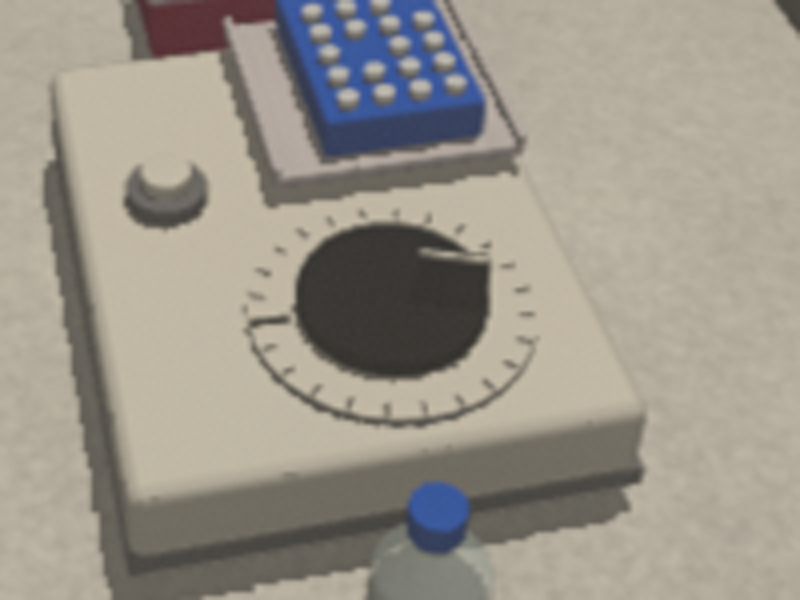

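The long line lies at side px (267,280) and scene px (242,178). The fin's index line runs from (305,262) to (322,265) in the side view. The button top is at side (241,245). Next I fit the shaker pose.

```bash
python3 - <<'E'
from h import *
from scipy.optimize import least_squares
S=read_camera("scene");D=read_camera("side")
sc=lambda u,v:np.array([150+(u+.5)/3.545-.5,130+(v+.5)/3.544-.5])
sd=lambda u,v:np.array([200+(u+.5)/4-.5,200+(v+.5)/4-.5])
obs=[(D,(-125,160,70),sd(58,72)),(D,(-125,-160,70),sd(135,495)),(D,(125,-160,70),sd(642,410)),
(S,(125,160,70),sc(408,447)),(S,(-125,160,70),sc(648,266)),(S,(-125,-160,70),sc(328,98)),(S,(125,-160,70),sc(80,243))]
def W(p,X):
    c,s=np.cos(p[2]),np.sin(p[2]);return np.array([p[0]+c*X[0]-s*X[1],p[1]+s*X[0]+c*X[1],X[2]])
r=least_squares(lambda p:np.concatenate([proj(c,W(p,X))[0]-uv for c,X,uv in obs]),[580,-30,0],loss="soft_l1",x_scale=[10,10,.1])
p=r.x;print(p,r.fun.round(1))
dl=W(p,(20,-75,88));bt=W(p,(-75,30,0));print("dial",dl,"button",bt)
for n,c,uv in(("side",D,sd(268,321)),("scene",S,sc(325,170))):
    X=at_z(c,uv,75);v=(X-dl)[:2];print("long",n,X.round(1),np.hypot(*v),np.degrees(np.arctan2(v[1],v[0])))
for uv in(sd(422,250),sd(488,260)):
    X=at_z(D,uv,114);v=(X-dl)[:2];print("idx",X.round(1),np.hypot(*v),np.degrees(np.arctan2(v[1],v[0])))
for uv in(sc(195,178),sc(245,167)):
    X=at_z(S,uv,114);v=(X-dl)[:2];print("idx sc",X.round(1),np.hypot(*v),np.degrees(np.arctan2(v[1],v[0])))
# dial disc centre in both: black blob
for n,c,uv in(("side",D,sd(392,301)),("scene",S,sc(263,200))):print("disc",n,at_z(c,uv,88).round(1))
for n,c,uv in(("side",D,sd(167,180)),("scene",S,sc(465,192))):
    for z in(85,95):print("btn",n,z,at_z(c,uv,z).round(1))
for q in("reagent_bottle",):
    print(at_z(D,sd(437,505),115),at_z(S,sc(147,72),115))
E
```

```text
[ 5.77504701e+02 -2.54050036e+01  2.16984587e-02] [-0.6 -1.8 -1.   0.3  4.7 -0.7 -0.3  3.7  2.4 -1.2 -0.1 -1.  -3.2 -2.5]
dial [599.12724943 -99.95341334  88.        ] button [501.87145326   2.96067759   0.        ]
long side [533.9 -99.5  75. ] 65.24305798995788 179.61137819227505
long scene [ 534.8 -106.6   75. ] 64.64110398398292 -174.06072682403266
idx [ 608.1 -103.8  114. ] 9.766996252633518 -23.06520620911411
idx [ 637.4 -116.1  114. ] 41.587343708802095 -22.862951174508527
idx sc [ 639.6 -120.4  114. ] 45.32609788528826 -26.78032028338295
idx sc [ 607.7 -106.1  114. ] 10.516473225767333 -35.63591636095149
disc side [ 593.2 -109.6   88. ]
disc scene [602.2 -96.6  88. ]
btn side 85 [498.1   1.2  85. ]
btn side 95 [496.9 -10.1  95. ]
btn scene 85 [494.8  -4.2  85. ]
btn scene 95 [505.2   5.1  95. ]
[ 575.8124447  -250.95247806  115.        ] [ 576.89313751 -254.11122362  115.        ]
```

Request:
{"fn": "jog_arm", "kwargs": {"targets": [{"turn": [0,0,-6],"slide": [20,-30,32],"claw": 0},{"turn": [0,0,-7],"slide": [30,-48,32],"claw": 0},{"turn": [0,0,-7],"slide": [30,-48,30],"claw": 0},{"turn": [0,0,-7],"slide": [30,-48,0],"claw": 0},{"turn": [0,0,-7],"slide": [30,-48,0],"claw": 0}]}}

```text
t: 1.62
eef_pos: [338.8, 371.6, 278.4]
tcp_rot: [3.14, 0.0, 2.219]
ft_force: [0.8, 0.6, -0.2]
opening: 0.532
grip_force: 0.0
```

Request:
{"fn": "jog_arm", "kwargs": {"targets": [{"turn": [0,0,-7],"slide": [30,-48,0],"claw": 0},{"turn": [0,0,-7],"slide": [30,-48,0],"claw": 0},{"turn": [0,0,-7],"slide": [30,-48,0],"claw": 0},{"turn": [0,0,-7],"slide": [30,-48,0],"claw": 0},{"turn": [0,0,-7],"slide": [30,-48,0],"claw": 0}]}}

```text
t: 2.25
eef_pos: [488.9, 131.4, 278.1]
tcp_rot: [3.141, -0.0, 1.607]
ft_force: [0.8, 0.7, 0.1]
opening: 0.025
grip_force: 0.0
```

Request:
{"fn": "jog_arm", "kwargs": {"targets": [{"turn": [0,0,-7],"slide": [30,-48,0],"claw": 0},{"turn": [0,0,-7],"slide": [30,-48,0],"claw": 0},{"turn": [0,0,-6],"slide": [30,-48,0],"claw": 0},{"turn": [0,0,-6],"slide": [20,-30,0],"claw": 0},{"turn": [0,0,0],"slide": [0,0,0],"claw": 0}]}}

```text
t: 2.88
eef_pos: [598.8, -42.8, 277.1]
tcp_rot: [-3.141, 0.0, 1.154]
ft_force: [-0.8, 0.4, 0.4]
opening: 0.002
grip_force: 0.0
```

```bash
python3 - <<'E'
from h import *
s=state();print(s["t"],s["eef_pos"],s["tcp_rot"],s["joints"],s["opening"])
c=read_camera("wrist");np.savez("w1.npz",**c);cv2.imwrite("pics/w1.png",c["frame"]);R=np.array(c["R"]);print(R.round(3),(-R.T@c["t"]).round(1),c["mtx"])
for q in("index","long_line","dial","start_button_top"):print(q,look_for(q,"wrist")[:2])
E
```

```text
2.875 [598.83163667 -42.80697439 277.13766597] [-3.14102683e+00  2.91600620e-04  1.15440704e+00] [-1.81275461e-01  3.79808339e-01  1.49426663e+00 -1.58994771e-04
  1.26813587e+00  2.35161343e-01] 0.0017469324014080174
[[ 0.915 -0.404 -0.001]
 [-0.39  -0.885  0.254]
 [-0.103 -0.232 -0.967]] [627.1  23.8 476.4] [[325.1922621    0.         279.01851178]
 [  0.         325.1922621  207.86972221]
 [  0.           0.           1.        ]]
index [{'xy': [297.4, 217.9], 'conf': 0.77}]
long_line [{'xy': [295.1, 187.2], 'conf': 0.91}]
dial [{'xy': [299.6, 220.9], 'conf': 0.97}, {'xy': [169.4, 15.3], 'conf': 0.54}]
start_button_top [{'xy': [192.0, 187.7], 'conf': 0.67}]
```

View pics/w1.png

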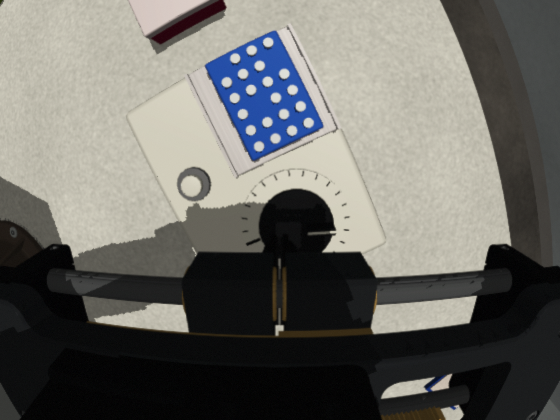

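The dial centre shows at about (298,225), the long line at (252,241), the index line at (320,233) and the button at (192,185). The fingers partly hide the dial, so I move back for a clear view.

Request:
{"fn": "jog_arm", "kwargs": {"targets": [{"turn": [0,0,0],"slide": [-10,-40,0],"claw": 0},{"turn": [0,0,0],"slide": [-10,-40,0],"claw": 0},{"turn": [0,0,0],"slide": [0,0,0],"claw": 0},{"turn": [0,0,0],"slide": [0,0,0],"claw": 0}]}}

```text
t: 3.62
eef_pos: [578.1, -119.9, 278.2]
tcp_rot: [3.141, -0.0, 1.158]
ft_force: [-1.0, 0.3, 1.2]
opening: 0.004
grip_force: 0.0
```

```bash
cat >> h.py <<'E'
def rect(c,X0,z,half=90,s=4):
    """top view at height z around X0: +x world right, +y up; s px/mm"""
    n=int(2*half*s);g=(np.arange(n)+.5)/s-half
    X,Y=np.meshgrid(X0[0]+g,X0[1]-g);P=np.stack([X,Y,np.full_like(X,z)],-1)@np.array(c["R"]).T+np.array(c["t"])
    r=np.hypot(P[...,0],P[...,1]);th=np.arctan2(r,P[...,2]);m=np.array(c["mtx"]);k=m[0,0]*th/r
    return cv2.remap(c["frame"],(m[0,2]+k*P[...,0]).astype(np.float32),(m[1,2]+k*P[...,1]).astype(np.float32),cv2.INTER_CUBIC)
E
python3 - <<'E'
from h import *
s=state();print(s["t"],s["eef_pos"])
c=read_camera("wrist");np.savez("w2.npz",**c)
a=rect(c,(598,-103),75,75,4);b=rect(c,(500,0),85,25,4);a2=rect(c,(598,-103),114,50,4)
o=np.zeros((600,800,3),np.uint8);o[:,:600]=a;o[:200,600:]=b;o[200:600,600:]=a2[:,100:300];cv2.imwrite("pics/w2.png",o)
E
```

```text
3.625 [ 578.11155421 -119.93003993  278.19435663]
```

View pics/w2.png

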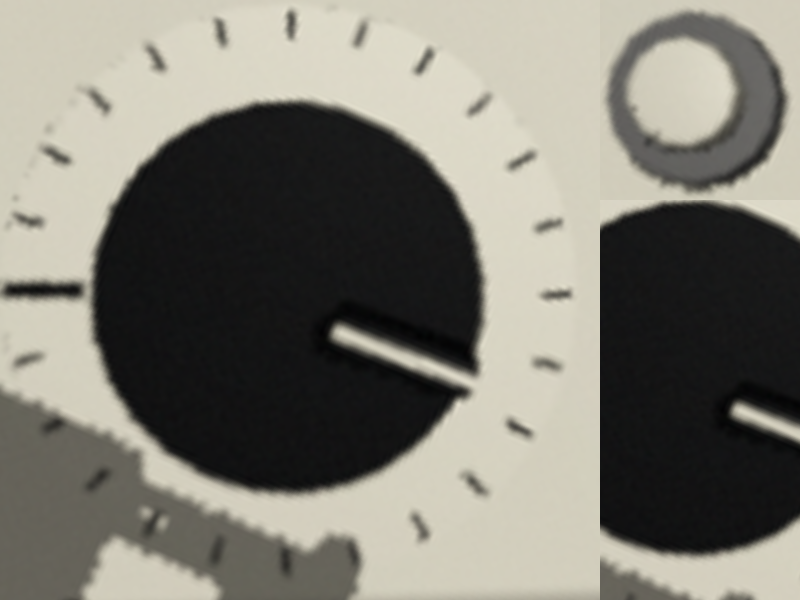

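The rectified view is clear. The dial centre is about (595,-101), the long line points at 179.5° and the fin at -20.5°. The button is about (498,2). I'll push clockwise by 160°, coming down on the counter-clockwise side of the fin.

Request:
{"fn": "jog_arm", "kwargs": {"targets": [{"turn": [0,0,0],"slide": [30,16,-20],"claw": 0},{"turn": [0,0,0],"slide": [30,16,-40],"claw": 0},{"turn": [0,0,0],"slide": [0,0,-50],"claw": 0},{"turn": [0,0,0],"slide": [0,0,-40],"claw": 0},{"turn": [0,0,0],"slide": [0,0,-30],"claw": 0}]}}

```text
t: 4.3
eef_pos: [637.9, -87.1, 96.0]
tcp_rot: [-3.14, 0.0, 1.16]
ft_force: [1.0, -0.5, 0.5]
opening: 0.005
grip_force: 0.0
```

Request:
{"fn": "jog_arm", "kwargs": {"targets": [{"turn": [0,0,0],"slide": [0,0,0],"claw": 0}]}}

```text
t: 4.42
eef_pos: [637.3, -87.3, 96.0]
tcp_rot: [-3.138, 0.001, 1.159]
ft_force: [0.2, -0.4, -0.2]
opening: 0.005
grip_force: 0.0
```

```bash
python3 - <<'E'
from h import *
s=state();p=s["eef_pos"][:2];print(s["t"],s["eef_pos"],s["tcp_rot"],s["ft_force"])
C=np.array([595,-101.]);yaw=np.degrees(s["tcp_rot"][2])
# theta: fin angle pushed to; tool turns 6.0 deg per 7 deg of fin
th=-20.5;first=True;p0=p.copy()
ths=[-20.5]+list(-20.5-np.arange(1,22)*7)
for i,t in enumerate(ths):
    dl=np.radians(yaw-90-t);d=5+10*np.cos(dl)+12*abs(np.sin(dl))
    r=np.radians(t);q=C+36*np.array([np.cos(r),np.sin(r)])+d*np.array([-np.sin(r),np.cos(r)])
    st=(q-p0).round(1);print(i,round(t,1),"yaw",round(yaw,1),q.round(1),st);p0=p0+st;yaw-=6
E
```

```text
4.425 [637.2605778  -87.33699585  96.03701278] [-3.13775190e+00  5.94483613e-04  1.15925981e+00] [ 0.15007302 -0.40520428 -0.22325657]
0 -20.5 yaw 66.4 [634.2 -99. ] [ -3.1 -11.6]
1 -27.5 yaw 60.4 [ 634.1 -103.9] [-0.1 -5. ]
2 -34.5 yaw 54.4 [ 633.3 -108.8] [-0.8 -4.9]
3 -41.5 yaw 48.4 [ 631.9 -113.6] [-1.3 -4.8]
4 -48.5 yaw 42.4 [ 630.2 -117.9] [-1.7 -4.3]
5 -55.5 yaw 36.4 [ 628.1 -121.9] [-2.2 -4. ]
6 -62.5 yaw 30.4 [ 625.5 -125.7] [-2.6 -3.8]
7 -69.5 yaw 24.4 [ 622.4 -129.2] [-3.1 -3.5]
8 -76.5 yaw 18.4 [ 619.  -132.3] [-3.4 -3. ]
9 -83.5 yaw 12.4 [ 615.2 -134.9] [-3.8 -2.7]
10 -90.5 yaw 6.4 [ 611.1 -137.1] [-4.1 -2.2]
11 -97.5 yaw 0.4 [ 606.7 -138.9] [-4.3 -1.7]
12 -104.5 yaw -5.6 [ 602.2 -140. ] [-4.6 -1.2]
13 -111.5 yaw -11.6 [ 597.5 -140.7] [-4.6 -0.7]
14 -118.5 yaw -17.6 [ 592.8 -140.8] [-4.7 -0.1]
15 -125.5 yaw -23.6 [ 588.1 -140.3] [-4.7  0.5]
16 -132.5 yaw -29.6 [ 583.5 -139.3] [-4.6  1. ]
17 -139.5 yaw -35.6 [ 579.1 -137.8] [-4.5  1.6]
18 -146.5 yaw -41.6 [ 574.8 -135.7] [-4.3  2.1]
19 -153.5 yaw -47.6 [ 570.8 -133.1] [-4.   2.5]
20 -160.5 yaw -53.6 [ 567.1 -130. ] [-3.7  3.1]
21 -167.5 yaw -59.6 [ 563.8 -126.6] [-3.3  3.5]
```

Request:
{"fn": "jog_arm", "kwargs": {"targets": [{"turn": [0,0,0],"slide": [-2,-6,0],"claw": 0},{"turn": [0,0,0],"slide": [-1,-5.5,0],"claw": 0},{"turn": [0,0,-6],"slide": [0,-5,0],"claw": 0},{"turn": [0,0,-6],"slide": [-1,-5,0],"claw": 0},{"turn": [0,0,-6],"slide": [-1.3,-4.8,0],"claw": 0}]}}

```text
t: 5.05
eef_pos: [633.2, -115.8, 99.2]
tcp_rot: [3.14, -0.001, 0.84]
ft_force: [-0.2, 0.6, -1.0]
opening: 0.006
grip_force: 0.0
```

Request:
{"fn": "jog_arm", "kwargs": {"targets": [{"turn": [0,0,-6],"slide": [-1.7,-4.3,0],"claw": 0},{"turn": [0,0,-6],"slide": [-2.2,-4,0],"claw": 0},{"turn": [0,0,-6],"slide": [-2.6,-3.8,0],"claw": 0},{"turn": [0,0,-6],"slide": [-3.1,-3.5,0],"claw": 0},{"turn": [0,0,-6],"slide": [-3.4,-3,0],"claw": 0}]}}

```text
t: 5.68
eef_pos: [620.1, -134.4, 99.2]
tcp_rot: [3.14, -0.002, 0.316]
ft_force: [-0.7, -0.2, -0.7]
opening: 0.003
grip_force: 0.0
```

```bash
python3 - <<'E'
from h import *
s=state();print(s["t"],s["eef_pos"],np.degrees(s["tcp_rot"][2]),s["ft_force"],s["joints"][5])
D=read_camera("side");d=cv2.resize(D["frame"][220:330,220:370],(750,550),interpolation=cv2.INTER_CUBIC);cv2.imwrite("pics/d2.png",d)
E
```

```text
5.675 [ 620.0750481  -134.43004593   99.17086179] 18.11206523766583 [-0.71924717 -0.1848638  -0.65105479] 0.9372361094340425
```

View pics/d2.png

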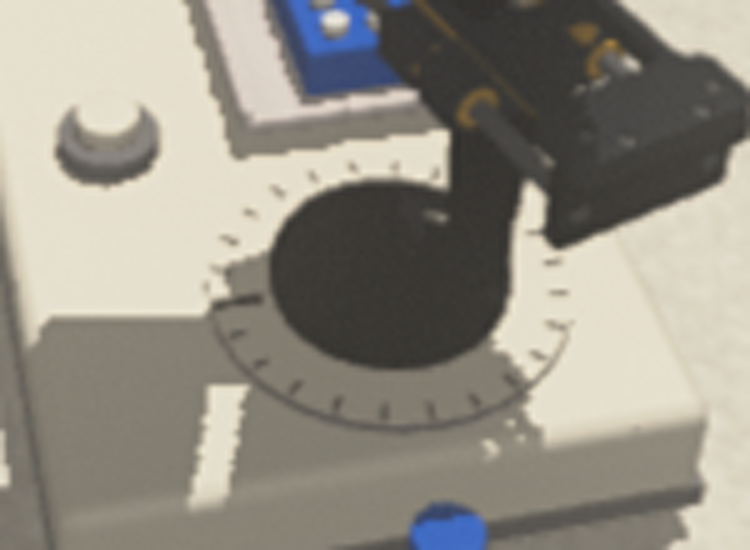

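```bash
python3 - <<'E'
from h import *
D=read_camera("side");C=np.array([595,-101.])
cr=lambda X:((proj(D,X)-220)*5+2).round()
for t in(-20.5,-45,-60,-76):
    r=np.radians(t);e=np.array([np.cos(r),np.sin(r)])
    print(t,[cr([*(C+k*e),114])[0] for k in(12,46)])
p=state()["eef_pos"];print("tip",cr(p),cr(p+[0,0,60]),state()["tcp_rot"])
g=cv2.cvtColor(D["frame"],cv2.COLOR_BGR2GRAY)[220:330,220:370]
e=np.clip(g.astype(float)*3.5-60,0,255).astype(np.uint8)[20:90,40:120];cv2.imwrite("pics/d3.png",cv2.resize(e,(640,560),interpolation=cv2.INTER_CUBIC))
E
```

```text
-20.5 [array([424., 216.]), array([512., 227.])]
-45 [array([420., 224.]), array([498., 260.])]
-60 [array([415., 229.]), array([479., 278.])]
-76 [array([408., 232.]), array([451., 291.])]
tip [[476. 293.]] [[488. 176.]] [ 3.14050380e+00 -1.23139799e-03  3.18101945e-01]
```

View pics/d3.png

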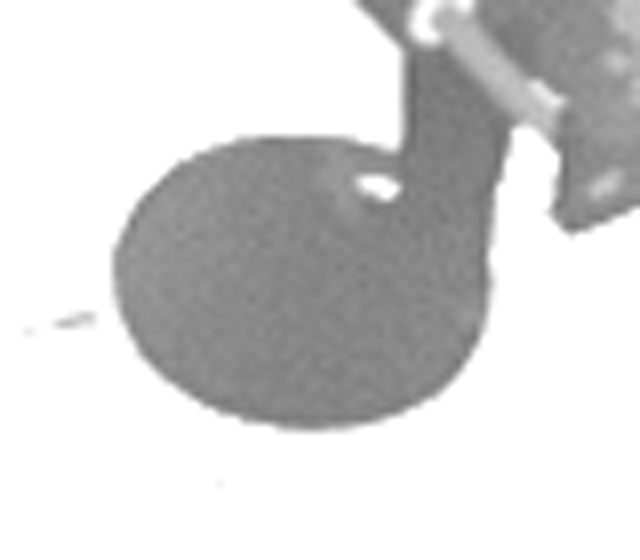

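```bash
cat >> h.py <<'E'
C0=np.array([595,-101.])
def fin(n):
    c=read_camera(n)
    if n=="wrist": a=rect(c,C0,114,50,4)
    else:
        w=[[C0[0]-50,C0[1]+50,114],[C0[0]+50,C0[1]+50,114],[C0[0]+50,C0[1]-50,114],[C0[0]-50,C0[1]-50,114]]
        H=cv2.getPerspectiveTransform(proj(c,w).astype(np.float32),np.float32([[0,0],[400,0],[400,400],[0,400]]))
        a=cv2.warpPerspective(c["frame"],H,(400,400))
    g=cv2.cvtColor(a,cv2.COLOR_BGR2GRAY);m=np.zeros_like(g);cv2.circle(m,(200,200),160,255,-1)
    k,l,st,ce=cv2.connectedComponentsWithStats(((g>110)&(m>0)).astype(np.uint8))
    for i in range(1,k):
        if st[i,4]>15:
            y,x=np.where(l==i);vx,vy,_,_=cv2.fitLine(np.stack([x,y],1).astype(np.float32),cv2.DIST_L2,0,.01,.01).ravel()
            d=(ce[i]-200)/4*[1,-1];print(n,"area",st[i,4],"centre rel",d.round(1),"dir",np.degrees(np.arctan2(-vy,vx)).round(1))
    return a
E
python3 - <<'E'
from h import *
A=[fin(n) for n in("wrist","side","scene")]
A=[np.clip(a.astype(float)*2,0,255).astype(np.uint8) for a in A]
cv2.imwrite("pics/t.png",cv2.resize(np.hstack(A[:2]),(800,400)))
E
```

```text
wrist area 1785 centre rel [-13.   34.5] dir 25.6
wrist area 90 centre rel [15.6 -6.2] dir 3.5
wrist area 688 centre rel [ 30.9 -11.2] dir -21.4
side area 21037 centre rel [-1.8 25. ] dir 3.2
side area 66 centre rel [17.3 -6. ] dir -10.7
scene area 6654 centre rel [-30.9  -3.2] dir 80.4
scene area 5804 centre rel [  1. -34.] dir 1.6
```

View pics/t.png

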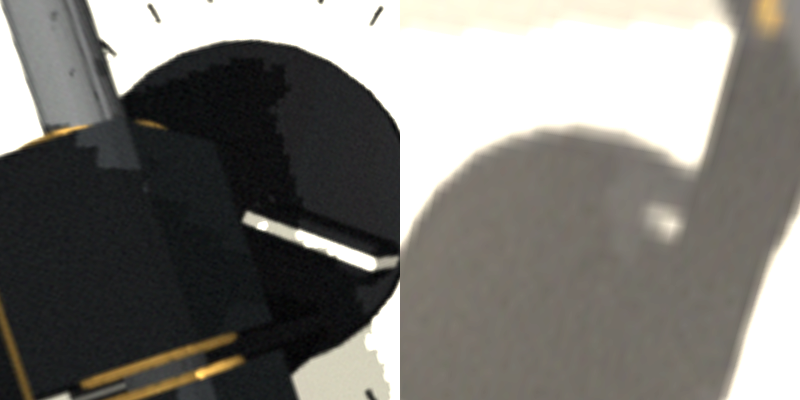

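The fin is still at -21° and the finger is on its clockwise side, so no push happened. I'll feel for the fin in small steps.

Request:
{"fn": "jog_arm", "kwargs": {"targets": [{"turn": [0,0,0],"slide": [1,3,0],"claw": 0},{"turn": [0,0,0],"slide": [1,3,0],"claw": 0},{"turn": [0,0,0],"slide": [0,0,0],"claw": 0}]}}

```text
t: 6.3
eef_pos: [622.0, -127.3, 97.8]
tcp_rot: [3.142, 0.0, 0.321]
ft_force: [0.4, -0.2, -0.8]
opening: 0.003
grip_force: 0.0
```

Request:
{"fn": "jog_arm", "kwargs": {"targets": [{"turn": [0,0,0],"slide": [1,3,0],"claw": 0},{"turn": [0,0,0],"slide": [1,3,0],"claw": 0},{"turn": [0,0,0],"slide": [0,0,0],"claw": 0}]}}

```text
t: 6.68
eef_pos: [623.9, -121.5, 97.9]
tcp_rot: [3.142, 0.0, 0.32]
ft_force: [-0.0, 0.4, 0.2]
opening: 0.002
grip_force: 0.0
```

```bash
python3 - <<'E'
from h import *
s=state();print(s["eef_pos"],s["ft_force"],s["moment"])
fin("wrist")
E
```

```text
[ 623.8776342  -121.47502743   97.85948941] [-0.0481349   0.36375987  0.20393892] [-0.13166052  0.15773849 -0.01685949]
wrist area 515 centre rel [-9.8 37.2] dir 20.8
```

```bash
python3 - <<'E'
from h import *
o=[]
for n,sl in(("side",np.s_[240:310,260:340]),("scene",np.s_[150:220,180:260]),("wrist",np.s_[130:280,220:370])):
    c=read_camera(n);e=np.clip(c["frame"][sl].astype(float)*3,0,255).astype(np.uint8);o.append(cv2.resize(e,(400,300) if n!="wrist" else (400,400),interpolation=cv2.INTER_CUBIC))
    print(n,look_for("index",n)[:2])
I=np.zeros((600,800,3),np.uint8);I[:300,:400]=o[0];I[300:,:400]=o[1];I[:400,400:]=o[2];cv2.imwrite("pics/t2.png",I)
E
```

```text
side [{'xy': [298.1, 278.1], 'conf': 0.64}]
scene [{'xy': [224.7, 184.7], 'conf': 0.87}]
wrist [{'xy': [236.6, 222.4], 'conf': 0.82}]
```

View pics/t2.png

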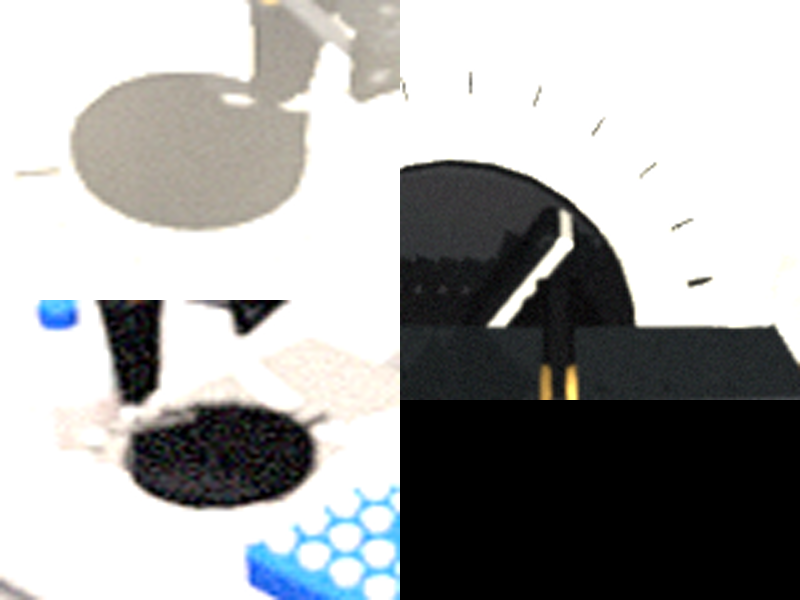

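```bash
python3 - <<'E'
from h import *
p=state()["eef_pos"]
S=read_camera("scene");D=read_camera("side")
for dz in(0,10,16,20,30):print(dz,proj(D,p+[0,0,dz]).round(1),proj(S,p+[0,0,dz]).round(1))
r=np.radians(-20.5);e=np.array([np.cos(r),np.sin(r)])
for k in(12,29,46):print("fin",k,proj(D,[*(C0+k*e),114]).round(1),proj(S,[*(C0+k*e),114]).round(1))
P=[np.array(c["mtx"])@np.column_stack([c["R"],c["t"]]) for c in(D,S)]
X=cv2.triangulatePoints(P[0],P[1],np.array([[316.],[263.]]),np.array([[207.4],[173.3]]));print((X[:3]/X[3]).ravel(),p)
for a,b in(((299,274),(224,183)),):pass
E
```

```text
0 [[314.9 273.6]] [[210.  182.4]]
10 [[315.3 269.9]] [[209.6 179. ]]
16 [[315.6 267.6]] [[209.4 177. ]]
20 [[315.7 266.1]] [[209.2 175.6]]
30 [[316.1 262.3]] [[208.8 172.2]]
fin 12 [[304.4 262.8]] [[219.4 176.7]]
fin 29 [[313.2 263.8]] [[212.8 178.4]]
fin 46 [[322.1 264.9]] [[206.  180.1]]
[ 625.31529103 -122.66911725  125.72843973] [ 623.83498466 -121.81378053   97.89792823]
```

Triangulating both views puts the visible fingertip at z≈126, although the reported TCP is 98. The shut fingers therefore passed over the fin. I'll calibrate the tip height by touching the shaker's fixed top (z = 70) beside the ring, while turning the yaw back.

Request:
{"fn": "jog_arm", "kwargs": {"targets": [{"turn": [0,0,8],"slide": [0,0,30],"claw": 0},{"turn": [0,0,10],"slide": [20,9,0],"claw": 0},{"turn": [0,0,10],"slide": [20,9,0],"claw": 0},{"turn": [0,0,10],"slide": [21,9,0],"claw": 0},{"turn": [0,0,10],"slide": [0,0,-20],"claw": 0}]}}

```text
t: 7.75
eef_pos: [686.6, -94.2, 108.7]
tcp_rot: [3.138, -0.001, 1.164]
ft_force: [-0.6, -0.4, -0.3]
opening: -0.001
grip_force: 0.0
```

Request:
{"fn": "jog_arm", "kwargs": {"targets": [{"turn": [0,0,0],"slide": [0,0,-15],"claw": 0},{"turn": [0,0,0],"slide": [0,0,-15],"claw": 0},{"turn": [0,0,0],"slide": [0,0,0],"claw": 0},{"turn": [0,0,0],"slide": [0,0,0],"claw": 0}]}}

```text
t: 8.25
eef_pos: [685.1, -94.9, 78.4]
tcp_rot: [3.141, -0.0, 1.156]
ft_force: [0.6, -0.4, -0.4]
opening: 0.002
grip_force: 0.0
```

```bash
python3 - <<'E'
from h import *
s=state();p=s["eef_pos"];print(s["t"],p,s["tcp_rot"])
o=[]
for n in("side","scene"):
    c=read_camera(n)
    q=proj(c,[p,p+[0,0,28],[p[0],p[1],70]]);u,v=q[1].round().astype(int);print(n,q.round(1),"crop origin",u-40,v-35)
    e=cv2.resize(np.clip(c["frame"][v-35:v+35,u-40:u+40].astype(float)*1.3,0,255).astype(np.uint8),(400,350),interpolation=cv2.INTER_CUBIC);o.append(e)
cv2.imwrite("pics/t3.png",np.hstack(o))
E
```

```text
8.25 [685.08848477 -94.89667716  78.37881914] [ 3.14081330e+00 -1.61141601e-04  1.15637917e+00]
side [[339.8 267.2]
 [341.4 257. ]
 [339.3 270.1]] crop origin 301 222
scene [[197.9 204.6]
 [196.5 195.1]
 [198.3 207.3]] crop origin 157 160
```

View pics/t3.png

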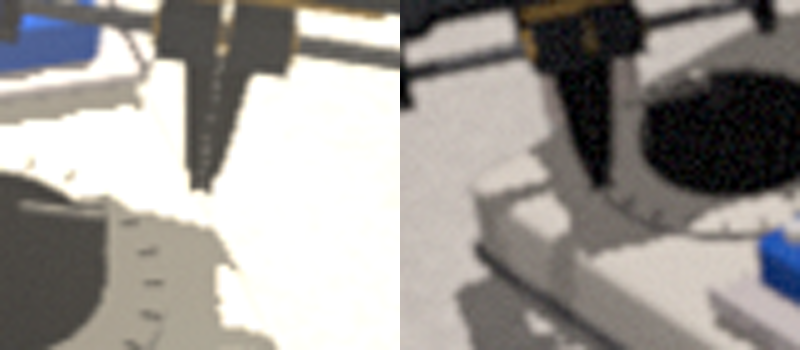

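The tip is at side px (341,260) and scene px (197,197), which is about 20 mm above the reported TCP. It also tapers. I'll confirm by touch.

Request:
{"fn": "jog_arm", "kwargs": {"targets": [{"turn": [0,0,0],"slide": [0,0,-10],"claw": 0},{"turn": [0,0,0],"slide": [0,0,-8],"claw": 0},{"turn": [0,0,0],"slide": [0,0,-2],"claw": 0},{"turn": [0,0,0],"slide": [0,0,0],"claw": 0}]}}

```text
t: 8.85
eef_pos: [684.8, -94.7, 57.6]
tcp_rot: [-3.141, 0.0, 1.158]
ft_force: [-0.1, 0.0, 0.2]
opening: 0.003
grip_force: 0.0
```

Request:
{"fn": "jog_arm", "kwargs": {"targets": [{"turn": [0,0,0],"slide": [0,0,-2],"claw": 0},{"turn": [0,0,0],"slide": [0,0,-2],"claw": 0},{"turn": [0,0,0],"slide": [0,0,0],"claw": 0}]}}

```text
t: 9.22
eef_pos: [684.8, -94.7, 53.8]
tcp_rot: [-3.142, 0.0, 1.158]
ft_force: [-0.2, -0.3, 0.1]
opening: 0.007
grip_force: 0.0
```

Request:
{"fn": "jog_arm", "kwargs": {"targets": [{"turn": [0,0,0],"slide": [0,0,-1.5],"claw": 0},{"turn": [0,0,0],"slide": [0,0,-1],"claw": 0},{"turn": [0,0,0],"slide": [0,0,0],"claw": 0}]}}

```text
t: 9.6
eef_pos: [684.8, -94.7, 51.3]
tcp_rot: [-3.142, 0.0, 1.158]
ft_force: [0.3, 0.4, 0.3]
opening: 0.004
grip_force: 0.0
```

Request:
{"fn": "jog_arm", "kwargs": {"targets": [{"turn": [0,0,0],"slide": [0,0,-1],"claw": 0},{"turn": [0,0,0],"slide": [0,0,0],"claw": 0}]}}

```text
t: 9.85
eef_pos: [684.8, -94.7, 50.3]
tcp_rot: [-3.142, 0.0, 1.158]
ft_force: [0.4, -0.3, 0.4]
opening: 0.001
grip_force: 0.0
```

Request:
{"fn": "jog_arm", "kwargs": {"targets": [{"turn": [0,0,0],"slide": [0,0,-1],"claw": 0},{"turn": [0,0,0],"slide": [0,0,0],"claw": 0}]}}

```text
t: 10.1
eef_pos: [684.8, -94.7, 49.3]
tcp_rot: [-3.141, 0.0, 1.158]
ft_force: [-0.5, -0.2, -0.1]
opening: 0.005
grip_force: 0.0
```

Request:
{"fn": "jog_arm", "kwargs": {"targets": [{"turn": [0,0,0],"slide": [0,0,-1],"claw": 0},{"turn": [0,0,0],"slide": [0,0,0],"claw": 0}]}}

```text
t: 10.35
eef_pos: [684.8, -94.7, 48.3]
tcp_rot: [-3.142, 0.0, 1.158]
ft_force: [-0.5, 0.3, 0.7]
opening: 0.005
grip_force: 0.0
```

Request:
{"fn": "jog_arm", "kwargs": {"targets": [{"turn": [0,0,0],"slide": [0,0,-1],"claw": 0},{"turn": [0,0,0],"slide": [0,0,0],"claw": 0}]}}

```text
t: 10.6
eef_pos: [684.8, -94.7, 47.3]
tcp_rot: [-3.142, 0.0, 1.158]
ft_force: [-0.4, -0.4, 0.6]
opening: 0.001
grip_force: 0.0
```

The tip offset is at least 23 mm, so TCP z = 70 puts the tip at about 93–97, beside the fin. Back to the start position.

Request:
{"fn": "jog_arm", "kwargs": {"targets": [{"turn": [0,0,0],"slide": [0,0,50],"claw": 0},{"turn": [0,0,0],"slide": [0,0,10],"claw": 0},{"turn": [0,0,0],"slide": [-24,4,0],"claw": 0},{"turn": [0,0,0],"slide": [-23,4,0],"claw": 0},{"turn": [0,0,0],"slide": [0,0,0],"claw": 0}]}}

```text
t: 11.22
eef_pos: [636.9, -86.5, 107.4]
tcp_rot: [-3.141, 0.0, 1.158]
ft_force: [1.0, 0.6, -0.2]
opening: 0.002
grip_force: 0.0
```

Request:
{"fn": "jog_arm", "kwargs": {"targets": [{"turn": [0,0,0],"slide": [0,0,-20],"claw": 0},{"turn": [0,0,0],"slide": [0,0,-12],"claw": 0},{"turn": [0,0,0],"slide": [0,0,-5],"claw": 0},{"turn": [0,0,0],"slide": [0,0,0],"claw": 0}]}}

```text
t: 11.72
eef_pos: [638.0, -86.8, 70.1]
tcp_rot: [-3.141, 0.0, 1.158]
ft_force: [-1.0, 0.4, -0.3]
opening: 0.009
grip_force: 0.0
```

Request:
{"fn": "jog_arm", "kwargs": {"targets": [{"turn": [0,0,0],"slide": [-2,-6,0],"claw": 0},{"turn": [0,0,0],"slide": [-1,-5.5,0],"claw": 0},{"turn": [0,0,-6],"slide": [0,-5,0],"claw": 0},{"turn": [0,0,-6],"slide": [-1,-5,0],"claw": 0},{"turn": [0,0,0],"slide": [0,0,0],"claw": 0}]}}

```text
t: 12.35
eef_pos: [633.8, -108.8, 70.7]
tcp_rot: [3.141, -0.0, 0.948]
ft_force: [-0.6, -0.9, 0.1]
opening: -0.0
grip_force: 0.0
```

```bash
python3 - <<'E'
from h import *
s=state();print(s["t"],s["eef_pos"],np.degrees(s["tcp_rot"][2]),s["ft_force"])
fin("wrist");fin("side")
E
```

```text
12.35 [ 633.84499689 -108.80216381   70.73042118] 54.34071533288233 [-0.59392705 -0.85500258  0.05432099]
wrist area 614 centre rel [-31.1  -6.2] dir 62.4
side area 22972 centre rel [ 1.9 24. ] dir -5.2
```

```bash
cat >> h.py <<'E'
def fin2(n):
    c=read_camera(n)
    w=[[C0[0]+50*a,C0[1]+50*b,114] for a,b in((-1,1),(1,1),(1,-1),(-1,-1))]
    if n=="wrist": a=rect(c,C0,114,50,4)
    else: a=cv2.warpPerspective(c["frame"],cv2.getPerspectiveTransform(proj(c,w).astype(np.float32),np.float32([[0,0],[400,0],[400,400],[0,400]])),(400,400))
    g=cv2.GaussianBlur(cv2.cvtColor(a,cv2.COLOR_BGR2GRAY),(5,5),0)
    h=cv2.morphologyEx(g,cv2.MORPH_TOPHAT,np.ones((45,45)));yy,xx=np.mgrid[:400,:400];m=np.hypot(xx-200,yy-200)<195
    k,l,st,ce=cv2.connectedComponentsWithStats(((h>30)&m).astype(np.uint8))
    for i in range(1,k):
        if st[i,4]>60:
            y,x=np.where(l==i);vx,vy,_,_=cv2.fitLine(np.stack([x,y],1).astype(np.float32),cv2.DIST_L2,0,.01,.01).ravel()
            d=(ce[i]-200)/4*[1,-1];L=cv2.minAreaRect(np.stack([x,y],1).astype(np.float32))[1]
            print(n,"size",(np.array(L)/4).round(1),"peak",h[l==i].max(),"centre",d.round(1),"dir",np.degrees(np.arctan2(-vy,vx)).round(1))
    for d in look_for("index",n)[:2]:
        if n!="wrist":print(n,"look",round(d["conf"],2),(at_z(c,d["xy"],110)[:2]-C0).round(1))
E
python3 - <<'E'
from h import *
for n in("wrist","side","scene"):fin2(n)
E
```

```text
wrist size [14.   3.5] peak 203 centre [-0.7 47.2] dir 7.6
wrist size [12.3 23.4] peak 170 centre [-22.9  36.5] dir 32.3
wrist size [6.3 4.4] peak 40 centre [-37.5  27.4] dir -4.4
wrist size [4.8 2.8] peak 40 centre [-30.7  23.1] dir -7.9
wrist size [6.8 3.8] peak 77 centre [-39.3  14.2] dir -26.6
wrist size [17.  19.9] peak 198 centre [-34.5  -2.4] dir 67.9
wrist size [1.1 7.6] peak 42 centre [-22.1   4.7] dir 57.2
wrist size [ 2.3 33.1] peak 55 centre [ 24.5 -20.3] dir 54.1
wrist size [ 2.2 33.3] peak 57 centre [ 28.7 -23.7] dir 54.9
wrist size [11.6 18. ] peak 99 centre [ 13.  -41.3] dir 50.1
side size [1.8 2.5] peak 36 centre [10.9 42.5] dir -24.1
side size [3.2 9.8] peak 44 centre [-23.4  20. ] dir 8.7
side size [10.8 20. ] peak 126 centre [27.  11.8] dir 87.0
side size [1.8 6.2] peak 32 centre [-32.1  18.1] dir -3.1
side size [2.5 5.8] peak 46 centre [15.9 17.6] dir -6.5
side size [2.8 3.2] peak 39 centre [-37.8  14.2] dir 52.7
side size [6.8 1.5] peak 54 centre [-47.8  -3. ] dir 88.4
side size [ 3.6 21.2] peak 112 centre [ 45.  -13.6] dir 71.2
side size [28.9  4.9] peak 52 centre [ 22.7 -15.1] dir -35.0
side look 0.91 [ -7.4 -21.7]
scene size [8.5 4.5] peak 43 centre [-21.7  13.5] dir 81.3
scene size [ 9.6 34.1] peak 59 centre [-23.  -10.4] dir 75.5
scene size [ 4.1 11. ] peak 45 centre [  3.  -34.1] dir 45.8
scene look 0.58 [24.1 21. ]
```

The side view shows the index line at -35°, so the fin is turning as planned. I continue the arc.

Request:
{"fn": "jog_arm", "kwargs": {"targets": [{"turn": [0,0,-6],"slide": [-1.7,-4.8,0],"claw": 0},{"turn": [0,0,-6],"slide": [-1.7,-4.3,0],"claw": 0},{"turn": [0,0,-6],"slide": [-2.2,-4,0],"claw": 0},{"turn": [0,0,-6],"slide": [-2.6,-3.8,0],"claw": 0},{"turn": [0,0,-6],"slide": [-3.1,-3.5,0],"claw": 0}]}}

```text
t: 13.38
eef_pos: [622.8, -128.3, 70.4]
tcp_rot: [-3.142, -0.001, 0.422]
ft_force: [1.8, 3.6, -0.4]
opening: 0.005
grip_force: 1.4
```

Request:
{"fn": "jog_arm", "kwargs": {"targets": [{"turn": [0,0,-6],"slide": [-3.4,-3,0],"claw": 0},{"turn": [0,0,-6],"slide": [-3.8,-2.7,0],"claw": 0},{"turn": [0,0,-6],"slide": [-4.1,-2.2,0],"claw": 0},{"turn": [0,0,0],"slide": [0,0,0],"claw": 0}]}}

```text
t: 13.88
eef_pos: [611.4, -136.5, 70.5]
tcp_rot: [3.141, -0.0, 0.111]
ft_force: [0.6, 0.7, -0.4]
opening: 0.003
grip_force: 0.4
```

```bash
python3 - <<'E'
from h import *
s=state();print(s["t"],s["eef_pos"],np.degrees(s["tcp_rot"][2]),s["ft_force"])
fin2("side")
E
```

```text
13.875 [ 611.36244558 -136.4883279    70.497322  ] 6.381137081254014 [ 0.61577883  0.7454183  -0.37420746]
side size [2.2 4. ] peak 41 centre [-7.2 42.7] dir -12.1
side size [22.5 11.6] peak 53 centre [-3.7 30.8] dir -64.2
side size [3.5 1. ] peak 31 centre [-26.   34.7] dir -88.9
side size [6.5 3.5] peak 45 centre [-24.8  19.7] dir 10.2
side size [ 5.5 15.8] peak 57 centre [-36.4  13.9] dir 42.5
side size [9.8 3. ] peak 118 centre [-47.2  -2. ] dir 87.7
side size [ 4.9 37.6] peak 60 centre [ -1.3 -30.4] dir 86.0
side look 0.71 [-44.4 253.3]
side look 0.56 [-22.8 -33.1]
```

The fin is at about -93°, as planned.

Request:
{"fn": "jog_arm", "kwargs": {"targets": [{"turn": [0,0,-6],"slide": [-4.6,-2.4,0],"claw": 0},{"turn": [0,0,-6],"slide": [-4.6,-1.2,0],"claw": 0},{"turn": [0,0,-6],"slide": [-4.6,-0.7,0],"claw": 0},{"turn": [0,0,-6],"slide": [-4.7,-0.1,0],"claw": 0},{"turn": [0,0,-6],"slide": [-4.7,0.5,0],"claw": 0}]}}

```text
t: 14.6
eef_pos: [588.6, -140.5, 70.6]
tcp_rot: [-3.142, -0.001, -0.414]
ft_force: [3.4, 0.2, -0.9]
opening: 0.005
grip_force: 1.3
```

Request:
{"fn": "jog_arm", "kwargs": {"targets": [{"turn": [0,0,-6],"slide": [-4.6,1,0],"claw": 0},{"turn": [0,0,-6],"slide": [-4.5,1.6,0],"claw": 0},{"turn": [0,0,-6],"slide": [-4.3,2.1,0],"claw": 0},{"turn": [0,0,-6],"slide": [-4,2.5,0],"claw": 0},{"turn": [0,0,0],"slide": [0,0,0],"claw": 0}]}}

```text
t: 15.22
eef_pos: [570.8, -133.3, 70.5]
tcp_rot: [3.142, -0.0, -0.829]
ft_force: [1.4, -0.4, 0.3]
opening: 0.003
grip_force: 0.4
```

```bash
python3 - <<'E'
from h import *
s=state();print(s["t"],s["eef_pos"],np.degrees(s["tcp_rot"][2]),s["ft_force"],s["joints"])
fin2("side");fin2("scene")
E
```

```text
15.225 [ 570.79228192 -133.2767036    70.53641832] -47.52286693235588 [ 1.3653691  -0.42854157  0.28618091] [-3.41911844e-01  5.74103594e-01  1.77111095e+00 -3.80377407e-04
  7.96034857e-01  2.05858104e+00]
side size [31.2 15.8] peak 101 centre [30.3  7.3] dir -59.0
side size [2.  3.8] peak 69 centre [47.6 -5.4] dir 80.9
side size [5.2 3. ] peak 55 centre [ 42.2 -20.3] dir 4.8
side look 0.68 [  2.5 -41.2]
scene size [ 6.3 17.7] peak 45 centre [-20.5 -13.1] dir 27.3
scene size [2.4 2.8] peak 34 centre [ -3.1 -12.4] dir -15.6
scene size [3.9 2.5] peak 35 centre [ 26.2 -24. ] dir -11.2
scene look 0.82 [22.7 23. ]
scene look 0.24 [64.6 67.6]
```

Request:
{"fn": "jog_arm", "kwargs": {"targets": [{"turn": [0,0,-6],"slide": [-3.7,3.1,0],"claw": 0},{"turn": [0,0,-6],"slide": [-3.3,3.5,0],"claw": 0},{"turn": [0,0,-6],"slide": [-2.9,3.8,0],"claw": 0},{"turn": [0,0,0],"slide": [0,0,0],"claw": 0}]}}

```text
t: 15.92
eef_pos: [560.7, -122.8, 70.4]
tcp_rot: [3.141, 0.0, -1.144]
ft_force: [0.1, -0.7, 0.7]
opening: 0.004
grip_force: 0.3
```

```bash
python3 - <<'E'
from h import *
s=state();p=s["eef_pos"];print(s["t"],p,np.degrees(s["tcp_rot"][2]),s["ft_force"],s["joints"][5])
fin2("side");fin2("scene");fin2("wrist")
yaw=np.degrees(s["tcp_rot"][2])
for t in(-174.5,-176,-178,-180.5):
    dl=np.radians(yaw-90-t);d=5+10*np.cos(dl)+12*abs(np.sin(dl));r=np.radians(t)
    print(t,(C0+36*np.array([np.cos(r),np.sin(r)])+d*np.array([-np.sin(r),np.cos(r)])).round(1))
E
```

```text
15.925 [ 560.72041293 -122.77483622   70.40605061] -65.5483638970303 [ 0.09961826 -0.69563012  0.72771599] 2.3844218428706774
side size [ 9.6 20.8] peak 117 centre [13.4 20.5] dir 15.9
side size [2.4 3. ] peak 46 centre [22.4 13.6] dir 55.6
side size [ 5.9 24.4] peak 127 centre [-45.7   4.3] dir 80.5
side size [24.7  8. ] peak 73 centre [34.   0.8] dir -58.1
side size [2.  3.8] peak 70 centre [47.6 -5.4] dir 80.8
side size [5.8 3. ] peak 51 centre [ 41.7 -20.4] dir 6.1
side look 0.77 [ -7.2 -39.6]
scene look 0.77 [19.9 23. ]
wrist size [1.2 3. ] peak 79 centre [ 4.4 47.8] dir 2.1
wrist size [ 9.7 42.2] peak 225 centre [-9.8 40.8] dir 17.6
wrist size [ 7.1 24.5] peak 207 centre [11.4 32.6] dir 19.1
wrist size [ 7.8 18.1] peak 56 centre [29.3 28.8] dir 25.3
wrist size [ 0.7 20.8] peak 36 centre [30.2 23.4] dir 24.4
wrist size [31.6 16. ] peak 210 centre [39.2  8.2] dir -60.0
wrist size [33.5  2.6] peak 66 centre [-40.6  -2.1] dir -66.0
wrist size [5.8 1.9] peak 101 centre [-47.1   6.1] dir -73.4
wrist size [26.1  2.6] peak 67 centre [-43.8  -7.6] dir -65.7
wrist size [2.6 9.5] peak 167 centre [ 38.6 -25.3] dir 82.7
wrist size [1.2 6. ] peak 176 centre [ 34. -34.] dir 52.1
-174.5 [ 560.9 -122.7]
-176 [ 560.4 -122. ]
-178 [ 559.7 -121.1]
-180.5 [ 558.8 -119.8]
```

Request:
{"fn": "jog_arm", "kwargs": {"targets": [{"turn": [0,0,0],"slide": [0,-12,0],"claw": 0},{"turn": [0,0,0],"slide": [0,0,55],"claw": 0},{"turn": [0,0,0],"slide": [8,20,55],"claw": 0},{"turn": [0,0,0],"slide": [8,20,55],"claw": 0},{"turn": [0,0,0],"slide": [8,18,45],"claw": 0}]}}

```text
t: 16.85
eef_pos: [584.9, -76.9, 282.9]
tcp_rot: [-3.141, -0.001, -1.146]
ft_force: [-0.2, -0.2, -0.0]
opening: 0.003
grip_force: 0.0
```

Request:
{"fn": "jog_arm", "kwargs": {"targets": [{"turn": [0,0,0],"slide": [0,0,0],"claw": 0},{"turn": [0,0,0],"slide": [0,0,0],"claw": 0}]}}

```text
t: 17.1
eef_pos: [584.2, -77.3, 279.5]
tcp_rot: [3.14, 0.001, -1.146]
ft_force: [-0.3, -0.2, -0.2]
opening: 0.006
grip_force: 0.0
```

```bash
python3 - <<'E'
from h import *
s=state();print(s["t"],s["eef_pos"])
c=read_camera("wrist");a=rect(c,C0,75,75,4);g=cv2.GaussianBlur(cv2.cvtColor(a,cv2.COLOR_BGR2GRAY),(3,3),0)
yy,xx=np.mgrid[:600,:600];R=np.hypot(xx-300,yy-300)
for nm,m in(("white",(g>110)&(R<175)),("dark",(g<90)&(R>212)&(R<290))):
    k,l,st,ce=cv2.connectedComponentsWithStats(m.astype(np.uint8))
    for i in range(1,k):
        if st[i,4]>100:
            y,x=np.where(l==i);pt=np.stack([x,y],1).astype(np.float32);vx,vy,_,_=cv2.fitLine(pt,cv2.DIST_L2,0,.01,.01).ravel()
            print(nm,(np.array(cv2.minAreaRect(pt)[1])/4).round(1),((ce[i]-300)/4*[1,-1]).round(1),np.degrees(np.arctan2(-vy,vx)).round(1))
cv2.imwrite("pics/w3.png",a)
E
```

```text
17.1 [584.22992472 -77.26690513 279.49076391]
dark [2.5 6.8] [-63.8  17.5] -4.9
dark [19.2  8.8] [-62.2   0.9] -0.8
dark [3.2 7.8] [-65.2 -16.6] 13.3
dark [3.  7.5] [-58.6 -33. ] 25.9
dark [3.  7.8] [-48.  -46.7] 44.1
```

```bash
python3 - <<'E'
import cv2,numpy as np
a=cv2.imread("pics/w3.png");cv2.imwrite("pics/w3b.png",np.clip(a.astype(float)*1.8,0,255).astype(np.uint8))
E
```

```text
(no output)
```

View pics/w3b.png

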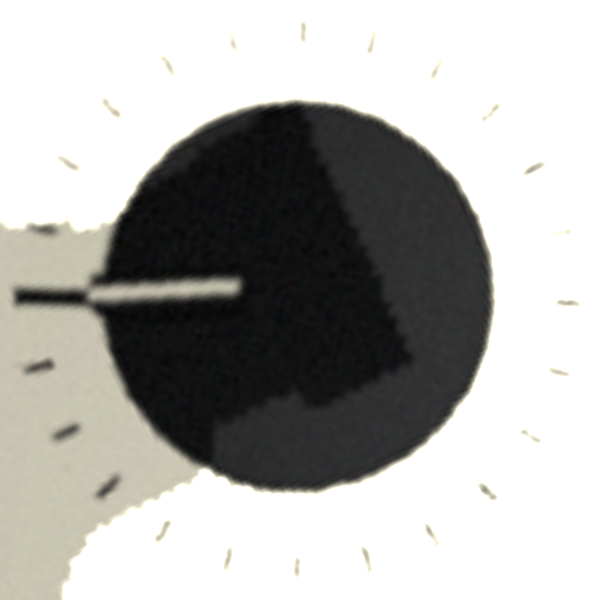

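The index line runs from (240,286) to (92,294) and the long line from (16,297) to (88,298), leaving about 3.5° to go. I measure it more finely.

```bash
cat >> h.py <<'E'
def err():
    c=read_camera("wrist");a=rect(c,C0,75,75,4);g=cv2.GaussianBlur(cv2.cvtColor(a,cv2.COLOR_BGR2GRAY),(3,3),0).astype(float)
    def cen(cols,r0,r1,sg):
        P=[]
        for x in cols:
            v=sg*g[r0:r1,x];v=np.clip(v-(v.min()+.5*np.ptp(v)),0,None);P.append((x,(v*np.arange(r0,r1)).sum()/v.sum()))
        f=np.polyfit(*np.array(P).T,1);return 180+np.degrees(np.arctan(f[0]))*1,f
    # image row grows downward: slope f -> world angle of leftward direction = 180 - atan(f)
    for nm,cols,rr,sg in(("index",range(125,230,3),(265,320),1),("long",range(22,70,3),(280,315),-1)):
        _,f=cen(cols,*rr,sg);print(nm,"angle",round(180-np.degrees(np.arctan(f[0])),2),"row at ends",np.polyval(f,[cols[0],cols[-1]]).round(1))
    cv2.imwrite("pics/e.png",a)
E
python3 -c "
from h import *
err();print(state()['eef_pos'],state()['tcp_rot'])"
```

```text
index angle 183.51 row at ends [292.1 285.9]
long angle 178.41 row at ends [296.3 297.6]
[584.11125744 -77.38044211 278.92636618] [ 3.13944822e+00  1.51081922e-03 -1.14658158e+00]
```

Request:
{"fn": "jog_arm", "kwargs": {"targets": [{"turn": [0,0,0],"slide": [-8,-20,-45],"claw": 0},{"turn": [0,0,0],"slide": [-8,-20,-45],"claw": 0},{"turn": [0,0,0],"slide": [-8,-18,-50],"claw": 0},{"turn": [0,0,0],"slide": [0,0,-48],"claw": 0},{"turn": [0,0,0],"slide": [0,0,-20],"claw": 0}]}}

```text
t: 17.82
eef_pos: [558.6, -135.1, 68.7]
tcp_rot: [3.137, 0.004, -1.147]
ft_force: [0.3, 0.3, -0.1]
opening: 0.007
grip_force: 0.0
```

Request:
{"fn": "jog_arm", "kwargs": {"targets": [{"turn": [0,0,0],"slide": [0,0,0],"claw": 0},{"turn": [0,0,0],"slide": [0,5,0],"claw": 0},{"turn": [0,0,0],"slide": [0,4,0],"claw": 0},{"turn": [0,0,0],"slide": [0,0,0],"claw": 0},{"turn": [0,0,0],"slide": [0,0,0],"claw": 0}]}}

```text
t: 18.45
eef_pos: [560.9, -125.7, 72.8]
tcp_rot: [-3.141, -0.001, -1.146]
ft_force: [0.8, 0.0, 0.2]
opening: 0.009
grip_force: 0.0
```

Now the final (559.4, -121.0).

Request:
{"fn": "jog_arm", "kwargs": {"targets": [{"turn": [0,0,0],"slide": [-0.5,2,0],"claw": 0},{"turn": [0,0,0],"slide": [-0.5,1.5,0],"claw": 0},{"turn": [0,0,0],"slide": [-0.5,1.2,0],"claw": 0},{"turn": [0,0,0],"slide": [0,0,0],"claw": 0},{"turn": [0,0,0],"slide": [0,0,0],"claw": 0}]}}

```text
t: 19.08
eef_pos: [559.3, -121.2, 72.4]
tcp_rot: [-3.142, -0.0, -1.146]
ft_force: [1.0, -1.0, -0.1]
opening: 0.004
grip_force: 0.6
```

Request:
{"fn": "jog_arm", "kwargs": {"targets": [{"turn": [0,0,0],"slide": [0,-14,0],"claw": 0},{"turn": [0,0,0],"slide": [0,0,55],"claw": 0},{"turn": [0,0,0],"slide": [8,20,50],"claw": 0},{"turn": [0,0,0],"slide": [8,20,50],"claw": 0},{"turn": [0,0,0],"slide": [8,18,50],"claw": 0}]}}

```text
t: 19.7
eef_pos: [583.0, -77.2, 279.1]
tcp_rot: [3.141, 0.0, -1.146]
ft_force: [1.0, -0.3, 0.1]
opening: 0.008
grip_force: 0.0
```

Request:
{"fn": "jog_arm", "kwargs": {"targets": [{"turn": [0,0,0],"slide": [0,0,0],"claw": 0},{"turn": [0,0,0],"slide": [0,0,0],"claw": 0},{"turn": [0,0,0],"slide": [0,0,0],"claw": 0}]}}

```text
t: 20.08
eef_pos: [582.6, -77.7, 276.0]
tcp_rot: [3.139, 0.002, -1.147]
ft_force: [-0.2, 0.2, 0.0]
opening: 0.006
grip_force: 0.0
```

```bash
python3 -c "
from h import *
err();print(state()['eef_pos'],state()['tcp_rot'])"
```

```text
index angle 181.03 row at ends [284.8 283. ]
long angle 178.75 row at ends [296.5 297.5]
[582.74926148 -77.63485243 276.0916972 ] [ 3.13963775e+00  1.43136529e-03 -1.14678365e+00]
```

```bash
python3 - <<'E'
from h import *
from scipy.optimize import least_squares
c=dict(np.load("w2.npz"))
for a in(rect(c,C0,75,75,4),cv2.imread("pics/e.png")):
    g=cv2.cvtColor(a,cv2.COLOR_BGR2GRAY);h=cv2.morphologyEx(g,cv2.MORPH_BLACKHAT,np.ones((25,25)))
    yy,xx=np.mgrid[:600,:600];R=np.hypot(xx-300,yy-300)
    k,l,st,ce=cv2.connectedComponentsWithStats(((h>30)&(R>245)&(R<288)).astype(np.uint8))
    P=np.array([(ce[i]-299.5)/4*[1,-1] for i in range(1,k) if 60<st[i,4]<450])
    def f(p):
        d=P-p[:2];t=np.arctan2(d[:,1],d[:,0])-p[2];s=np.radians(15);e=(t+s/2)%s-s/2;return np.concatenate([e*67,np.hypot(*d.T)-p[3]])
    r=least_squares(f,[0,0,0,67],loss="soft_l1");print(len(P),r.x[:2].round(2),np.degrees(r.x[2]).round(2),r.x[3].round(1),np.abs(r.fun).mean().round(2))
E
```

```text
22 [ 0.02 -0.24] -0.54 67.1 0.14
24 [0.14 0.  ] -0.59 67.1 0.31
```

The long line is at 179.45° and the index at 181.0°, an error of about 1.6° (0.028 rad), so the dial is set and released. Now to the button.

Request:
{"fn": "jog_arm", "kwargs": {"targets": [{"turn": [0,0,10],"slide": [-5,5,0],"claw": 0},{"turn": [0,0,10],"slide": [-20,20,0],"claw": 0},{"turn": [0,0,10],"slide": [-20,20,0],"claw": 0},{"turn": [0,0,10],"slide": [-20,20,-20],"claw": 0},{"turn": [0,0,10],"slide": [-20,15,-30],"claw": 0}]}}

```text
t: 20.75
eef_pos: [497.6, 3.2, 226.7]
tcp_rot: [3.142, -0.001, -0.268]
ft_force: [0.1, -0.2, -0.0]
opening: 0.004
grip_force: 0.0
```

Request:
{"fn": "jog_arm", "kwargs": {"targets": [{"turn": [0,0,10],"slide": [0,0,-30],"claw": 0},{"turn": [0,0,0],"slide": [0,0,-40],"claw": 0},{"turn": [0,0,0],"slide": [0,0,-30],"claw": 0},{"turn": [0,0,0],"slide": [0,0,-20],"claw": 0},{"turn": [0,0,0],"slide": [0,0,0],"claw": 0}]}}

```text
t: 21.38
eef_pos: [497.3, 2.7, 105.9]
tcp_rot: [-3.142, 0.004, -0.099]
ft_force: [-0.6, -0.6, -0.5]
opening: 0.005
grip_force: 0.0
```

Request:
{"fn": "jog_arm", "kwargs": {"targets": [{"turn": [0,0,0],"slide": [0,0,0],"claw": 0},{"turn": [0,0,0],"slide": [0,0,0],"claw": 0}]}}

```text
t: 21.62
eef_pos: [498.6, 2.8, 108.2]
tcp_rot: [3.141, -0.001, -0.099]
ft_force: [0.7, 0.1, 0.2]
opening: 0.005
grip_force: 0.0
```

Request:
{"fn": "jog_arm", "kwargs": {"targets": [{"turn": [0,0,0],"slide": [0,0,-15],"claw": 0},{"turn": [0,0,0],"slide": [0,0,-11],"claw": 0},{"turn": [0,0,0],"slide": [0,0,-4],"claw": 0},{"turn": [0,0,0],"slide": [0,0,-2],"claw": 0},{"turn": [0,0,0],"slide": [0,0,0],"claw": 0}]}}

```text
t: 22.25
eef_pos: [498.3, 2.9, 75.4]
tcp_rot: [3.142, -0.0, -0.099]
ft_force: [-0.5, -0.0, -0.1]
opening: 0.004
grip_force: 0.0
```

Request:
{"fn": "jog_arm", "kwargs": {"targets": [{"turn": [0,0,0],"slide": [0,0,-2],"claw": 0},{"turn": [0,0,0],"slide": [0,0,-2],"claw": 0},{"turn": [0,0,0],"slide": [0,0,0],"claw": 0}]}}

```text
t: 22.62
eef_pos: [498.2, 2.9, 71.3]
tcp_rot: [3.142, 0.0, -0.099]
ft_force: [-0.0, 0.1, -0.4]
opening: 0.007
grip_force: 0.0
```

Request:
{"fn": "jog_arm", "kwargs": {"targets": [{"turn": [0,0,0],"slide": [0,0,-2],"claw": 0},{"turn": [0,0,0],"slide": [0,0,-2],"claw": 0},{"turn": [0,0,0],"slide": [0,0,0],"claw": 0}]}}

```text
t: 23.0
eef_pos: [498.2, 2.9, 67.2]
tcp_rot: [3.142, 0.0, -0.099]
ft_force: [-0.4, -0.1, 0.2]
opening: 0.007
grip_force: 0.0
```

Request:
{"fn": "jog_arm", "kwargs": {"targets": [{"turn": [0,0,0],"slide": [0,0,-2],"claw": 0},{"turn": [0,0,0],"slide": [0,0,-1],"claw": 0},{"turn": [0,0,0],"slide": [0,0,0],"claw": 0}]}}

```text
t: 23.38
eef_pos: [498.2, 2.9, 64.3]
tcp_rot: [3.141, 0.0, -0.099]
ft_force: [0.5, -0.8, 0.0]
opening: -0.001
grip_force: 0.0
```

Request:
{"fn": "jog_arm", "kwargs": {"targets": [{"turn": [0,0,0],"slide": [0,0,-2],"claw": 0},{"turn": [0,0,0],"slide": [0,0,-1],"claw": 0},{"turn": [0,0,0],"slide": [0,0,0],"claw": 0}]}}

```text
t: 23.75
eef_pos: [498.3, 2.9, 61.4]
tcp_rot: [3.141, -0.0, -0.099]
ft_force: [-0.2, -0.3, 2.3]
opening: 0.004
grip_force: 1.3
```

Request:
{"fn": "jog_arm", "kwargs": {"targets": [{"turn": [0,0,0],"slide": [0,0,-2],"claw": 0},{"turn": [0,0,0],"slide": [0,0,-1],"claw": 0},{"turn": [0,0,0],"slide": [0,0,0],"claw": 0}]}}

```text
t: 24.12
eef_pos: [498.3, 2.9, 58.4]
tcp_rot: [3.142, -0.0, -0.099]
ft_force: [0.5, 0.9, 5.0]
opening: 0.003
grip_force: 2.1
```

Contact: the spring is building up.

Request:
{"fn": "jog_arm", "kwargs": {"targets": [{"turn": [0,0,0],"slide": [0,0,-1],"claw": 0},{"turn": [0,0,0],"slide": [0,0,0],"claw": 0}]}}

```text
t: 24.38
eef_pos: [498.3, 2.9, 57.5]
tcp_rot: [3.142, -0.0, -0.099]
ft_force: [0.3, 0.3, 5.0]
opening: 0.004
grip_force: 2.6
```

Request:
{"fn": "jog_arm", "kwargs": {"targets": [{"turn": [0,0,0],"slide": [0,0,-1],"claw": 0},{"turn": [0,0,0],"slide": [0,0,0],"claw": 0}]}}

```text
t: 24.62
eef_pos: [498.4, 2.9, 57.3]
tcp_rot: [3.141, -0.001, -0.099]
ft_force: [-3.0, 0.5, 16.5]
opening: 0.005
grip_force: 8.7
```

Request:
{"fn": "jog_arm", "kwargs": {"targets": [{"turn": [0,0,0],"slide": [0,0,-0.5],"claw": 0},{"turn": [0,0,0],"slide": [0,0,0],"claw": 0}]}}

```text
t: 24.88
eef_pos: [498.5, 2.9, 57.2]
tcp_rot: [3.141, -0.001, -0.099]
ft_force: [-4.4, 0.1, 23.5]
opening: 0.006
grip_force: 11.7
```

That is a hard stop, so the button is fully down. I release it and check the dial from above.

Request:
{"fn": "jog_arm", "kwargs": {"targets": [{"turn": [0,0,0],"slide": [0,0,5],"claw": 0},{"turn": [0,0,0],"slide": [0,0,30],"claw": 0},{"turn": [0,0,0],"slide": [0,0,60],"claw": 0},{"turn": [0,0,0],"slide": [0,0,60],"claw": 0},{"turn": [0,0,-10],"slide": [15,-15,50],"claw": 0}]}}

```text
t: 25.5
eef_pos: [512.6, -11.7, 263.2]
tcp_rot: [-3.142, -0.0, -0.276]
ft_force: [-0.0, 0.2, -1.4]
opening: 0.001
grip_force: 0.0
```

Request:
{"fn": "jog_arm", "kwargs": {"targets": [{"turn": [0,0,-10],"slide": [20,-20,10],"claw": 0},{"turn": [0,0,-10],"slide": [20,-20,0],"claw": 0},{"turn": [0,0,-10],"slide": [20,-20,0],"claw": 0},{"turn": [0,0,-10],"slide": [10,-5,0],"claw": 0},{"turn": [0,0,0],"slide": [0,0,0],"claw": 0}]}}

```text
t: 26.12
eef_pos: [583.2, -77.4, 270.0]
tcp_rot: [3.14, 0.001, -0.971]
ft_force: [0.7, 0.9, -0.0]
opening: 0.003
grip_force: 0.0
```

Request:
{"fn": "jog_arm", "kwargs": {"targets": [{"turn": [0,0,0],"slide": [0,0,0],"claw": 0},{"turn": [0,0,0],"slide": [0,0,0],"claw": 0}]}}

```text
t: 26.38
eef_pos: [582.9, -76.7, 271.0]
tcp_rot: [3.141, 0.0, -0.969]
ft_force: [-0.0, -0.4, -0.1]
opening: 0.007
grip_force: 0.0
```

```bash
python3 -c "
from h import *
err();print(state()['t'],state()['eef_pos'],state()['ft_force'])
for n in('side','scene'):
  for q in('reagent_bottle','tube_rack','tip_box'):print(n,q,look_for(q,n)[:1])"
```

```text
index angle 180.95 row at ends [287.4 285.7]
long angle 180.3 row at ends [297.  296.8]
26.425 [582.94288368 -76.76138883 271.0799093 ] [-0.18757272 -0.24017975  0.20109179]
side reagent_bottle [{'xy': [305.4, 353.0], 'conf': 0.62}]
side tube_rack []
side tip_box [{'xy': [248.6, 198.7], 'conf': 0.8}]
scene reagent_bottle [{'xy': [192.9, 168.0], 'conf': 0.8}]
scene tube_rack [{'xy': [261.3, 216.1], 'conf': 0.8}]
scene tip_box [{'xy': [346.7, 267.3], 'conf': 0.8}]
```

The dial is still set, the other objects have not moved and the arm is clear. I hand the job in.

```bash
python3 -c "
from cell import *
print(job_done())"
```

```text
the job is handed in; nothing more can be done
None
```

The job is handed in, with no verdict returned: I measured the dial about 1.5° from the long line (limit 3.4°), pressed the start button to its hard stop and released it, and saw no movement of the tube rack, bottle or tip box.

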